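# Fetch the eyepiece from behind its neighbours

### The job

The spare eyepiece is to be cleaned, but it stands hemmed in on the grey accessory board: first clear the petri dish, the brown dropper bottle and the white screw-cap can out of its way by putting all three on the metal tray. Then stand the eyepiece, the same way up as it is now, on the middle of the light-blue lens-tissue booklet, and only after that put each of the three back on the board exactly where it stood at the start, on its own printed ring. Keep all of them the right way up, and leave the timer and the box of slides where they are.

Things in the scene. Friction and masses are not known exactly. Their poses are not given: they have to be found in the camera images.
- eyepiece_mid (a point): spare microscope eyepiece, black, round, upright on its wide end: lower part 40 mm across and 23 mm high, narrower barrel 24 mm across above it, 42 mm high in all. The point is its centre, half-way up (21 mm above its underside); z up. It starts on the board's middle ring, in front of the board's upstand, with the other three left, right and in front of it. 65 g; loose.
- dish_mid (a point): flat round petri dish, clear with tan filling, lid fixed on, 60 mm across, 14 mm high, lying flat. The point is its centre, half-way up (7 mm above its underside); z up. Grasp across the rim; rigid. It starts on one of the three outer rings of the board (which one varies). 18 g; loose.
- dropper_mid (a point): brown dropper bottle with black dropper cap, upright: straight round body 33 mm across up to 58 mm, cap 20 mm across up to 72 mm, rubber teat 14 mm across up to 96 mm. The point is on its axis, half-way up (48 mm above its underside, on the body); z up. It starts on one of the three outer rings of the board (which one varies). 55 g; loose.
- can_mid (a point): small white round can with a white ribbed screw cap, upright, 36 to 38 mm across, 49 mm high. The point is its centre, half-way up (24.5 mm above its underside); z up. It starts on one of the three outer rings of the board (which one varies). 120 g; loose.
- board: grey board, fixed, x -94 to 48 mm, y -94 to 94 mm; floor 6 mm, low lip 9 mm above the worktop. Origin at worktop height under the middle ring (eyepiece); x towards its back, z up. Outer rings (printed, 62 mm across) centred at x, y = (0, 56), (0, -56), (-56, 0) mm: one thing starts on each. Upright plate behind the eyepiece at x = 37 mm, 56 mm wide, 6 mm thick, top at 56 mm.
- tray: shallow bright metal tray, fixed, empty, for parking: 220 mm along its own x, 110 mm along its own y, floor 4 mm above the worktop, lip 8 mm above the worktop. Origin at the centre of its underside; z up. It is to the left or to the right of the board. A room-high cabinet stands beyond the right end of the work, its near corner about x = 0.60, y = -0.29 m: keep the arm clear of it.
- booklet: light-blue lens-tissue booklet lying flat, fixed: 76 mm along its own x, 105 mm along its own y, 12 mm thick. Origin at the centre of its underside; z up. It is on the other side of the board from the tray.
- timer_mid (a point): white digital bench timer lying in front of the board, 66 x 66 x 20 mm, a bystander to be left alone. The point is its centre, half-way up. Loose.
- slides_mid (a point): small white card box of slides lying in front of the board, 30 mm along its own x, 82 mm along its own y, 26 mm high, a bystander to be left alone. The point is its centre, half-way up. Loose.

How it is judged (in metres and radians):
On the way, in this order (a step that is already met when the one before it is completed fails the run):
1. dish, bottle and can all stand the right way up on the tray, released, and the eyepiece has not been taken yet (x of dish_mid in the frame of tray between -0.1 and 0.1 m and y of dish_mid in the frame of tray between -0.05 and 0.05 m and z of dish_mid in the frame of tray between 0.005 and 0.017 m and angle between each of dish_mid, dropper_mid, can_mid's own z axis and vertical below 0.15 rad and x of dropper_mid in the frame of tray between -0.1 and 0.1 m and y of dropper_mid in the frame of tray between -0.05 and 0.05 m and z of dropper_mid in the frame of tray between 0.046 and 0.058 m and x of can_mid in the frame of tray between -0.1 and 0.1 m and y of can_mid in the frame of tray between -0.05 and 0.05 m and z of can_mid in the frame of tray between 0.0225 and 0.0345 m and linear speed of each of dish, dropper, can below 0.02 m/s and angular speed of each of dish, dropper, can below 0.3 rad/s and contact force between the fingers and dish below 0.2 N and contact force between the fingers and dropper below 0.2 N and contact force between the fingers and can below 0.2 N and distance of eyepiece_mid from where it was at the start of the episode below 0.02 m), for 0.2 s.
2. the eyepiece stands on the middle of the booklet, released, while the other three are still on the tray (horizontal distance between eyepiece_mid and booklet below 0.015 m and height (world z) of eyepiece_mid between 0.027 and 0.039 m and angle between each of eyepiece_mid, dish_mid, dropper_mid, can_mid's own z axis and vertical below 0.15 rad and linear speed of eyepiece below 0.02 m/s and angular speed of eyepiece below 0.3 rad/s and contact force between the fingers and eyepiece below 0.2 N and x of dish_mid in the frame of tray between -0.1 and 0.1 m and y of dish_mid in the frame of tray between -0.05 and 0.05 m and z of dish_mid in the frame of tray between 0.005 and 0.017 m and x of dropper_mid in the frame of tray between -0.1 and 0.1 m and y of dropper_mid in the frame of tray between -0.05 and 0.05 m and z of dropper_mid in the frame of tray between 0.046 and 0.058 m and x of can_mid in the frame of tray between -0.1 and 0.1 m and y of can_mid in the frame of tray between -0.05 and 0.05 m and z of can_mid in the frame of tray between 0.0225 and 0.0345 m), for 0.2 s.
At the end, for the whole second after the job is handed in: The eyepiece stands upright on the booklet within 15 mm of its middle; dish, bottle and can each stand upright within 12 mm of where that one stood at the start; all are released and at rest (horizontal distance between eyepiece_mid and booklet below 0.015 m and height (world z) of eyepiece_mid between 0.027 and 0.039 m and angle between each of eyepiece_mid, dish_mid, dropper_mid, can_mid's own z axis and vertical below 0.15 rad and linear speed of each of eyepiece, dish, dropper, can below 0.02 m/s and angular speed of each of eyepiece, dish, dropper, can below 0.3 rad/s and contact force between the fingers and eyepiece below 0.2 N and distance of each of dish_mid, dropper_mid, can_mid from where it was at the start of the episode below 0.012 m and contact force between the fingers and dish below 0.2 N and contact force between the fingers and dropper below 0.2 N and contact force between the fingers and can below 0.2 N); the robot touches nothing.
It fails at once if the eyepiece, dish, dropper bottle or can is tipped over (angle between any of eyepiece_mid, dish_mid, dropper_mid, can_mid's own z axis and vertical above 0.6 rad).
It fails at once if the timer or the box of slides is pushed aside (distance of any of timer_mid, slides_mid from where it was at the start of the episode above 0.02 m).
It also fails if it takes over 141 s, if anything falls off the work surface, if the arm or the gripper's body presses on something with over 40 N, if the wrist force passes 120 N, or if a joint passes its speed limit or range.

### The arm

A 6-joint arm with a two-finger parallel gripper is mounted at the origin on a cart in front of the work surface, level with it; the furniture and walls round the work are solid. World frame = base frame: x ahead of the robot, y to its left, z up, the work surface at z = 0. Lengths are in m, angles in degrees, forces in N, time in s.
With the tool pointing down it reaches from about 0.4 to 0.825 m from the base axis. Payload 7 kg.
Tool frame: the origin (TCP) lies on the centre line of the jaws, within the pads' length; the fingertips stand r.tip_reach ahead of it and the grasp point (between the pads) is the TCP (r.tip_reach is the distance from the TCP to the fingertips, in m); z points along the fingers, y is the line along which they close (so a half turn about z gives the same grasp; the last joint's range is limited). The gripper opens to 88 mm and grips with 3 to 60 N. Pads are 19 mm wide; open, the fingers measure 130 mm over their backs; the gripper's body (78 mm by 193 mm) begins 47 mm behind the grasp point.
Start: joints at [80.965, 20.546, 0.682, 0, -70.136, -16.507], TCP at [0.291, 0.609, 0.246] pointing down, gripper open.
Joint ranges: [-176.03, 176.03], [-82.01, 121.73], [-58.28, 71.71], [-173.87, 95.51], [-174.79, -0.11], [-173.66, 173.66]. Speed limits (degrees/s): [136.94, 136.94, 172.46, 180, 180, 180].

### API

Orientations are given as [roll, pitch, yaw] about the fixed x, y, z axes, in that order (R = Rz(yaw) Ry(pitch) Rx(roll)).
In Python, from plant import sensors, cams, r gives the robot as it stands.
- The arm moves only by the tool drive_tool, never from a script. Its argument "rows" is a list of rows, each an object of numbers: "fingers": the gripper's target within -1 to 1 (fully open at 1, half-way at 0, shut at -1); "x", "y", "z": the shift along the tool's x, y, z in m; "spin": the turn about the tool's z in rad. A call has 1 to 10 rows; each row is the pose to reach, as a shift and turn from the pose commanded when the call began, along the tool's axes at that moment; what a row does not reach only later rows make up. A row lasts 1/8 s, in which the tool goes at most 62.5 mm and 10.7 degrees, less where a joint would pass 70% of its speed; a pose out of reach is approached as far as the arm can. A call with a gripper value outside its range is refused whole. The fingers move at their own pace and stop on an object; "newtons" is the grip in N (left out, the last holds). Time passes only in rows, so rows that repeat a pose let the fingers close. It gives the time, the measured TCP pose, the force, the opening and the grip force at its end, in the units of the state.
- sensors.get_state(): the state, without advancing time (a new reading comes with each control period).
- cams.capture(name): name is "scene" or "top" or "wrist"; returns a dict with "pixels" (480x640x3 uint8, red, green, blue), "intrinsics" (3x3 intrinsics, pixels), "k1" (the pictures are not rectified: a ray, as slopes to the right and down, at radius r is drawn at 1 + k1 r^2 times it, then the intrinsics apply), "eye" and "orientation" of the camera in the world; the wrist camera has in their place "T_tool_cam" (4x4, takes a point from camera to tool coordinates, whose origin is the TCP and whose axes are the flange's). Camera axes: x right, y up, looking along -z (the intrinsics and any distortion apply to the point x, -y, -z); pixel columns grow to the right and rows downward; lengths in m; the calibration is good to about 2 mm. A picture is of the moment at which its call begins: read the wrist's pose just before it. There is no depth.
- r.close_job(): hands the job in; it is judged then, once.
The state is a dict: "time_s": time; "joints": joint angles; "qd": joint speeds; "joint_torque": joint torques, N m; "tcp_pos": TCP position; "eef_rot": TCP orientation; "contact_force": force on the tool from outside, world axes, zero at the start; "moment": the same for the moment, N m; "gripper_width": finger opening in m; "gripper_force": force on a finger pad.
Only numpy, scipy, OpenCV 4.12 (cv2) and the standard library are available. Lean on these libraries where they do the work, as an engineer would, in place of code of your own. Each camera call takes 0.05 s, during which the arm holds its last target. There are 200 camera calls.

## Working session

There is one attempt and no reset: what is moved stays moved. The work goes in short steps, Python scripts to look and compute and a tool call to move; the robot and the scene stay as the last step left them, time stands still between calls to the robot, and variables do not carry over. Pictures are saved under pics/ and viewed, at most 14 in all, crops included, and the job is handed in when it is done.

Besides the shell and the picture viewer there is one more tool, called after ">>>" as name(argument=value, ...), one argument or row to a line, values as JSON. drive_tool: Moves the arm, as the interface text tells. Its arguments: {"type":"object","properties":{"rows":{"type":"array"},"newtons":{"type":"number"}},"required":["rows"]}

```bash
ls; mkdir -p pics; python3 - <<'E'
from plant import sensors,cams,r
import cv2,numpy as np
print(r.tip_reach); print(sensors.get_state())
for n in("top","scene"):
    c=cams.capture(n); cv2.imwrite(f"pics/{n}0.png",c["pixels"][:,:,::-1]); print({k:v for k,v in c.items() if k!="pixels"})
E
```

```text
pics
0.019
{'time_s': 0.0, 'joints': array([ 8.09641491e+01,  2.05912127e+01,  6.31538100e-01, -1.97200824e-02,
       -7.01361219e+01, -1.65057786e+01]), 'qd': array([-0.04577711,  0.03508037, -0.03433365,  0.02394502, -0.01251023,
        0.03993999]), 'joint_torque': array([ 1.12059966e-03, -5.82713699e+01,  2.93068725e+01,  6.99735671e+00,
        7.16081529e-03, -1.50202518e-04]), 'tcp_pos': array([0.29087268, 0.6085818 , 0.24460946]), 'eef_rot': array([ 1.79902884e+02, -9.44550179e-03, -2.55483376e+01]), 'contact_force': array([0.33176094, 0.12933472, 0.70981523]), 'moment': array([-0.00682578, -0.03228981, -0.01884084]), 'gripper_force': 0.0, 'gripper_width': 0.08764142750343977}
{'intrinsics': array([[520.75885181,   0.        , 317.54192123],
       [  0.        , 520.75885181, 233.78422025],
       [  0.        ,   0.        ,   1.        ]]), 'k1': 0.03233674030619199, 'eye': array([0.44177456, 0.07061168, 0.93441773]), 'orientation': array([  4.96171781,   0.44752196, -91.24122607])}
{'intrinsics': array([[605.72443502,   0.        , 319.40337922],
       [  0.        , 605.72443502, 240.80987595],
       [  0.        ,   0.        ,   1.        ]]), 'k1': -0.1534914362914996, 'eye': array([-0.22490648, -0.30322169,  0.87850787]), 'orientation': array([ 43.92991154,   0.20104892, -64.03713685])}
```

View pics/top0.png

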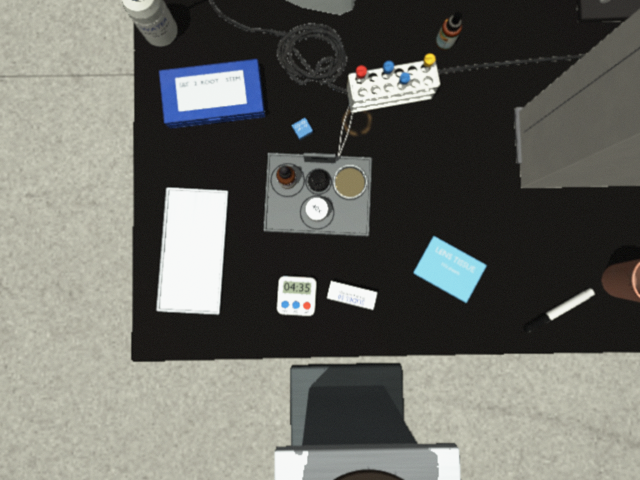

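View pics/scene0.png

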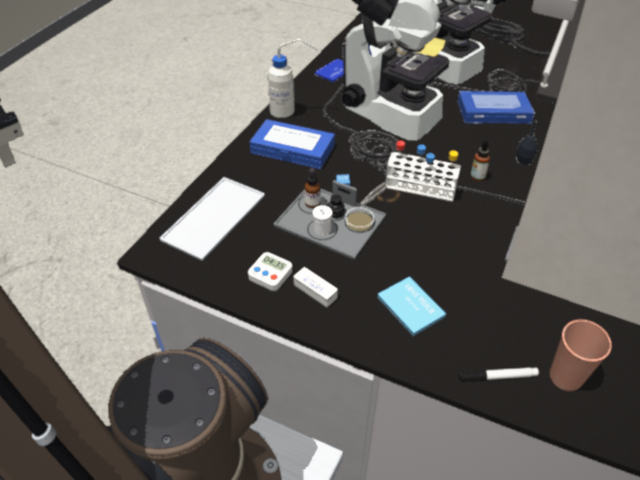

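The top view shows the dropper at (286,175), the eyepiece at (319,181), the dish at (350,181) and the can at (317,209). The tray is on the left around (193,251) and the booklet on the right around (450,269). The timer is at (297,295) and the slides at (352,295). The scene view agrees.

```bash
cat > h.py <<'E'
import cv2,numpy as np
from scipy.spatial.transform import Rotation as Ro
def world(px,K,k1,R,eye,z):
    px=np.atleast_2d(px).astype(float)
    s=(px-[K[0,2],K[1,2]])/[K[0,0],K[1,1]]; u=s.copy()
    for _ in range(20): u=s/(1+k1*(u**2).sum(1,keepdims=True))
    d=np.c_[u[:,0],-u[:,1],-np.ones(len(u))]@R.T
    return eye+d*((z-eye[2])/d[:,2:3])
def cam_world(c,px,z):
    return world(px,c["intrinsics"],c["k1"],Ro.from_euler("xyz",c["orientation"],degrees=True).as_matrix(),np.array(c["eye"]),z)
def wrist_world(c,st,px,z):
    T=np.eye(4); T[:3,:3]=Ro.from_euler("xyz",st["eef_rot"],degrees=True).as_matrix(); T[:3,3]=st["tcp_pos"]
    M=T@np.array(c["T_tool_cam"]); return world(px,c["intrinsics"],c["k1"],M[:3,:3],M[:3,3],z)
def blob(mask,roi):
    x0,y0,x1,y1=roi; m=np.zeros_like(mask,np.uint8); m[y0:y1,x0:x1]=mask[y0:y1,x0:x1]*255
    cs,_=cv2.findContours(m,cv2.RETR_EXTERNAL,cv2.CHAIN_APPROX_NONE); return max(cs,key=cv2.contourArea)
E
python3 - <<'E'
from plant import cams
from h import *
c=cams.capture("top"); hsv=cv2.cvtColor(c["pixels"],cv2.COLOR_RGB2HSV); H,S,V=[hsv[:,:,i].astype(int) for i in range(3)]
def rect(n,mask,roi,z):
    w=cam_world(c,blob(mask,roi)[:,0],z)[:,:2]; r=cv2.minAreaRect((w*1000).astype(np.float32)); print(n,np.round(r[0],1),np.round(r[1],1),round(r[2],1))
rect("tray",V>120,(150,180,235,320),.008)
rect("board",(V>45),(255,155,380,245),.009)
rect("booklet",(S>60)&(V>100)&(H>85)&(H<110),(400,225,500,315),.012)
rect("timer",V>100,(270,270,322,325),.02); rect("slides",V>100,(322,275,385,320),.026)
rect("can",(V>150)&(S<60),(300,193,335,225),.055)
rect("dish",(S>70)&(V>50),(333,160,372,202),.020)
rect("dropper",(S>90)&(V>30),(270,160,302,192),.07)
E
```

```text
tray [498.8 299.9] [111.8 221.4] 85.6
board [594.5  74.6] [190.2 144.8] 86.0
booklet [ 455.  -154.8] [107.   77.3] 59.3
timer [414.2 115.7] [67.6 67.2] 85.6
slides [413.5  19.3] [84.2 32.2] 74.8
can [561.5  77.5] [37.5 39.5] 88.7
dish [613.3  17.2] [48.  48.5] 88.6
dropper [616.1 127.2] [27.6 29.4] 11.4
```

>>> drive_tool(
  rows=[
    {"x": 0.05,"y": 0.03,"spin": 0.11,"fingers": 1},
    {"x": 0.1,"y": 0.058,"spin": 0.225},
    {"x": 0.15,"y": 0.087,"spin": 0.34},
    {"x": 0.2,"y": 0.116,"spin": 0.45},
    {"x": 0.25,"y": 0.145,"spin": 0.56},
    {"x": 0.3,"y": 0.174,"spin": 0.675},
    {"x": 0.35,"y": 0.203,"spin": 0.79},
    {"x": 0.4,"y": 0.232,"spin": 0.9},
    {"x": 0.455,"y": 0.262,"spin": 1.01},
    {"x": 0.505,"y": 0.291,"spin": 1.125},
  ],
)

```text
invalid input
```

```bash
cat > look.py <<'E'
import sys
from plant import cams,sensors
from h import *
st=sensors.get_state(); c=cams.capture("wrist"); cv2.imwrite(f"pics/{sys.argv[1]}.png",c["pixels"][:,:,::-1])
import pickle; pickle.dump((st,c),open(f"pics/{sys.argv[1]}.pkl","wb"))
print(st["time_s"],st["tcp_pos"],st["eef_rot"]); print(np.round(c["T_tool_cam"],3))
E
python3 look.py w1
```

```text
0.15 [0.29090856 0.60872289 0.24484126] [ 1.79928655e+02 -7.96847750e-03 -2.55463628e+01]
[[ 0.001  0.95   0.312  0.083]
 [ 1.    -0.001  0.    -0.001]
 [ 0.     0.312 -0.95  -0.139]
 [ 0.     0.     0.     1.   ]]
```

View pics/w1.png

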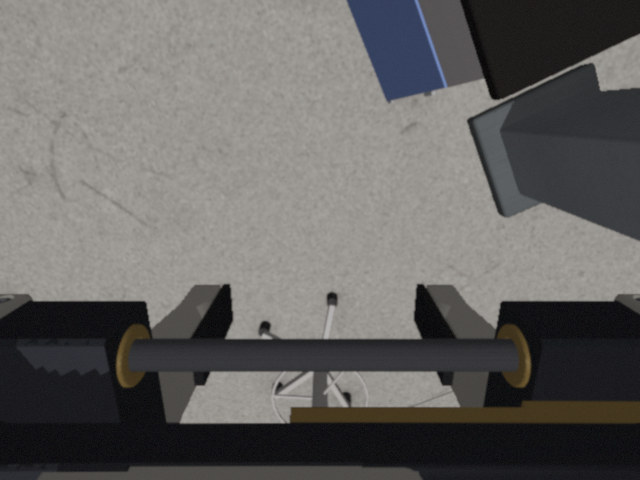

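The wrist view shows only the floor and fingers, because the arm hasn't moved. The call was refused, so I'll resend it with every field in each row.

>>> drive_tool(
  rows=[
    {"x": 0.05,"y": 0.03,"z": 0,"spin": 0.11,"fingers": 1},
    {"x": 0.1,"y": 0.058,"z": 0,"spin": 0.225,"fingers": 1},
    {"x": 0.15,"y": 0.087,"z": 0,"spin": 0.34,"fingers": 1},
    {"x": 0.2,"y": 0.116,"z": 0,"spin": 0.45,"fingers": 1},
    {"x": 0.25,"y": 0.145,"z": 0,"spin": 0.56,"fingers": 1},
    {"x": 0.3,"y": 0.174,"z": 0,"spin": 0.675,"fingers": 1},
    {"x": 0.35,"y": 0.203,"z": 0,"spin": 0.79,"fingers": 1},
    {"x": 0.4,"y": 0.232,"z": 0,"spin": 0.9,"fingers": 1},
    {"x": 0.455,"y": 0.262,"z": 0,"spin": 1.01,"fingers": 1},
    {"x": 0.505,"y": 0.291,"z": 0,"spin": 1.125,"fingers": 1},
  ],
)

```text
time_s: 1.45
tcp_pos: [0.6222, 0.1269, 0.2455]
eef_rot: [-180.0, 0.0, -90.2]
contact_force: [1.3, 0.9, 0.8]
gripper_width: 0.0873
gripper_force: 0.0
```

```bash
python3 look.py w2
```

```text
1.45 [0.62218635 0.12689692 0.24554639] [-1.79995720e+02  3.19646384e-03 -9.02131755e+01]
[[ 0.001  0.95   0.312  0.083]
 [ 1.    -0.001 -0.     0.001]
 [-0.     0.312 -0.95  -0.139]
 [ 0.     0.     0.     1.   ]]
```

View pics/w2.png

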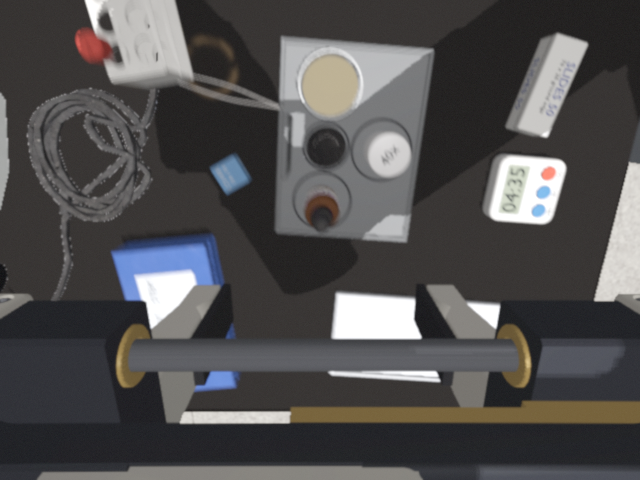

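The wrist view shows the dish at (330,85), the eyepiece at (325,147), the can at (389,155) and the dropper with its teat near (322,217).

```bash
python3 - <<'E'
import pickle
from h import *
st,c=pickle.load(open("pics/w2.pkl","rb"))
hsv=cv2.cvtColor(c["pixels"],cv2.COLOR_RGB2HSV); H,S,V=[hsv[:,:,i].astype(int) for i in range(3)]
def circ(n,mask,roi,z):
    w=wrist_world(c,st,blob(mask,roi)[:,0],z)[:,:2]*1000; (p,r)=cv2.minEnclosingCircle(w.astype(np.float32)); rr=cv2.minAreaRect(w.astype(np.float32));print(n,np.round(p,1),round(r,1),np.round(rr[0],1),np.round(rr[1],1),round(rr[2],1))
circ("dish",(S>45)&(V>80),(290,40,370,122),.020)
circ("can",(V>165)&(S<40),(350,118,420,185),.055)
circ("eye",(V<45),(300,122,350,168),.048)
circ("brown",(S>100),(300,185,345,235),.064)
circ("teat",(V<45)&(S<120),(305,200,340,232),.10)
circ("board",(V>70),(270,30,440,245),.008)
E
```

```text
dish [614.3  17.8] 24.9 [614.6  17.8] [47.6 48.8] 89.8
can [563.   76.3] 19.4 [563.1  76.2] [36.8 37.9] 13.6
eye [619.6  70.8] 15.2 [620.9  72.1] [26.6 29.3] 44.2
brown [622.8 125.2] 14.9 [622.9 123. ] [28.7 23.2] 10.1
teat [622.5 119.3] 7.6 [623.3 116.9] [15.2  6.3] 17.7
board [594.4  74.2] 119.0 [598.7  74.6] [193.7 151. ] 86.4
```

>>> drive_tool(
  rows=[
    {"x": 0,"y": 0,"z": 0.05,"spin": 0,"fingers": 1},
    {"x": 0,"y": 0,"z": 0.1,"spin": 0,"fingers": 1},
    {"x": 0,"y": 0,"z": 0.14,"spin": 0,"fingers": 1},
    {"x": 0,"y": 0,"z": 0.17,"spin": 0,"fingers": 1},
    {"x": 0,"y": 0,"z": 0.183,"spin": 0,"fingers": 1},
    {"x": 0,"y": 0,"z": 0.183,"spin": 0,"fingers": -1},
    {"x": 0,"y": 0,"z": 0.183,"spin": 0,"fingers": -1},
    {"x": 0,"y": 0,"z": 0.183,"spin": 0,"fingers": -1},
    {"x": 0,"y": 0,"z": 0.183,"spin": 0,"fingers": -1},
    {"x": 0,"y": 0,"z": 0.183,"spin": 0,"fingers": -1},
  ],
  newtons=12,
)

```text
time_s: 2.75
tcp_pos: [0.6214, 0.1288, 0.063]
eef_rot: [-180.0, 0.0, -90.0]
contact_force: [0.1, -0.2, -0.2]
gripper_width: 0.0428
gripper_force: 0.0
```

>>> drive_tool(
  rows=[
    {"x": 0,"y": 0,"z": 0,"spin": 0,"fingers": -1},
    {"x": 0,"y": 0,"z": 0,"spin": 0,"fingers": -1},
    {"x": 0,"y": 0,"z": 0,"spin": 0,"fingers": -1},
    {"x": 0,"y": 0,"z": 0,"spin": 0,"fingers": -1},
    {"x": 0,"y": 0,"z": -0.03,"spin": 0,"fingers": -1},
    {"x": 0,"y": 0,"z": -0.07,"spin": 0,"fingers": -1},
    {"x": 0,"y": 0,"z": -0.1,"spin": 0,"fingers": -1},
  ],
)

```text
time_s: 3.62
tcp_pos: [0.6213, 0.1287, 0.1639]
eef_rot: [-180.0, 0.0, -90.0]
contact_force: [1.0, 0.0, -0.2]
gripper_width: 0.0321
gripper_force: 12.0
```

>>> drive_tool(
  rows=[
    {"x": -0.04,"y": 0.01,"z": 0,"spin": 0,"fingers": -1},
    {"x": -0.08,"y": 0.02,"z": 0,"spin": 0,"fingers": -1},
    {"x": -0.12,"y": 0.031,"z": 0,"spin": 0,"fingers": -1},
    {"x": -0.155,"y": 0.041,"z": 0,"spin": 0,"fingers": -1},
    {"x": -0.155,"y": 0.041,"z": 0.04,"spin": 0,"fingers": -1},
    {"x": -0.155,"y": 0.041,"z": 0.08,"spin": 0,"fingers": -1},
    {"x": -0.155,"y": 0.041,"z": 0.096,"spin": 0,"fingers": -1},
    {"x": -0.155,"y": 0.041,"z": 0.102,"spin": 0,"fingers": -1},
    {"x": -0.155,"y": 0.041,"z": 0.102,"spin": 0,"fingers": -1},
    {"x": -0.155,"y": 0.041,"z": 0.102,"spin": 0,"fingers": 0.4},
  ],
)

```text
time_s: 4.88
tcp_pos: [0.581, 0.2842, 0.062]
eef_rot: [-179.9, 0.1, -90.0]
contact_force: [0.4, 0.2, 1.4]
gripper_width: 0.0373
gripper_force: 0.0
```

>>> drive_tool(
  rows=[
    {"x": 0,"y": 0,"z": 0,"spin": 0,"fingers": 0.5},
    {"x": 0,"y": 0,"z": 0,"spin": 0,"fingers": 0.5},
    {"x": 0,"y": 0,"z": -0.05,"spin": 0,"fingers": 0.5},
    {"x": 0,"y": 0,"z": -0.1,"spin": 0,"fingers": 0.5},
    {"x": 0.03,"y": 0,"z": -0.12,"spin": -0.17,"fingers": 0.5},
    {"x": 0.07,"y": 0.005,"z": -0.12,"spin": -0.35,"fingers": 0.5},
    {"x": 0.1,"y": 0.01,"z": -0.12,"spin": -0.53,"fingers": 0.5},
    {"x": 0.14,"y": 0.015,"z": -0.12,"spin": -0.71,"fingers": 0.5},
    {"x": 0.18,"y": 0.019,"z": -0.12,"spin": -0.89,"fingers": 0.5},
    {"x": 0.207,"y": 0.019,"z": -0.12,"spin": -1.07,"fingers": 0.5},
  ],
)

```text
time_s: 6.12
tcp_pos: [0.5607, 0.0751, 0.181]
eef_rot: [-180.0, -0.0, -28.4]
contact_force: [-0.1, -0.2, 0.2]
gripper_width: 0.0657
gripper_force: 0.0
```

>>> drive_tool(
  rows=[
    {"x": 0,"y": 0,"z": 0,"spin": -0.17,"fingers": 0.5},
    {"x": 0,"y": 0,"z": 0,"spin": -0.34,"fingers": 0.5},
    {"x": 0,"y": 0,"z": 0,"spin": -0.5,"fingers": 0.5},
    {"x": 0,"y": 0,"z": 0,"spin": -0.5,"fingers": 0.5},
  ],
)

```text
time_s: 6.62
tcp_pos: [0.5612, 0.0766, 0.1808]
eef_rot: [-180.0, -0.0, -0.1]
contact_force: [-0.3, 0.4, -0.0]
gripper_width: 0.066
gripper_force: 0.0
```

>>> drive_tool(
  rows=[
    {"x": 0.001,"y": 0,"z": 0.05,"spin": 0,"fingers": 0.5},
    {"x": 0.001,"y": 0,"z": 0.1,"spin": 0,"fingers": 0.5},
    {"x": 0.001,"y": 0,"z": 0.128,"spin": 0,"fingers": 0.5},
    {"x": 0.001,"y": 0,"z": 0.138,"spin": 0,"fingers": 0.5},
    {"x": 0.001,"y": 0,"z": 0.138,"spin": 0,"fingers": -1},
    {"x": 0.001,"y": 0,"z": 0.138,"spin": 0,"fingers": -1},
    {"x": 0.001,"y": 0,"z": 0.138,"spin": 0,"fingers": -1},
    {"x": 0.001,"y": 0,"z": 0.138,"spin": 0,"fingers": -1},
    {"x": 0.001,"y": 0,"z": 0.138,"spin": 0,"fingers": -1},
    {"x": 0.001,"y": 0,"z": 0.138,"spin": 0,"fingers": -1},
  ],
  newtons=15,
)

```text
time_s: 7.88
tcp_pos: [0.5629, 0.077, 0.0437]
eef_rot: [-180.0, -0.1, -0.0]
contact_force: [-1.1, -0.6, 6.2]
gripper_width: 0.0377
gripper_force: 15.0
```

>>> drive_tool(
  rows=[
    {"x": 0,"y": 0,"z": -0.03,"spin": 0,"fingers": -1},
    {"x": 0,"y": 0,"z": -0.08,"spin": 0,"fingers": -1},
    {"x": 0,"y": 0,"z": -0.125,"spin": 0,"fingers": -1},
    {"x": -0.01,"y": -0.04,"z": -0.125,"spin": 0,"fingers": -1},
    {"x": -0.02,"y": -0.09,"z": -0.125,"spin": 0,"fingers": -1},
    {"x": -0.03,"y": -0.14,"z": -0.125,"spin": 0,"fingers": -1},
    {"x": -0.04,"y": -0.19,"z": -0.125,"spin": 0,"fingers": -1},
    {"x": -0.046,"y": -0.23,"z": -0.125,"spin": 0,"fingers": -1},
    {"x": -0.046,"y": -0.247,"z": -0.125,"spin": 0,"fingers": -1},
    {"x": -0.046,"y": -0.247,"z": -0.1,"spin": 0,"fingers": -1},
  ],
)

```text
time_s: 9.12
tcp_pos: [0.5172, 0.3258, 0.1439]
eef_rot: [-179.8, -0.2, 0.1]
contact_force: [-0.6, -0.5, -2.8]
gripper_width: 0.038
gripper_force: 15.0
```

>>> drive_tool(
  rows=[
    {"x": 0,"y": 0,"z": 0.04,"spin": 0,"fingers": -1},
    {"x": 0,"y": 0,"z": 0.08,"spin": 0,"fingers": -1},
    {"x": 0,"y": 0,"z": 0.096,"spin": 0,"fingers": -1},
    {"x": 0,"y": 0,"z": 0.1015,"spin": 0,"fingers": -1},
    {"x": 0,"y": 0,"z": 0.1015,"spin": 0,"fingers": -1},
  ],
)

```text
time_s: 9.75
tcp_pos: [0.5171, 0.3239, 0.0423]
eef_rot: [-180.0, -0.1, -0.0]
contact_force: [-1.9, 0.7, -1.1]
gripper_width: 0.0377
gripper_force: 15.0
```

>>> drive_tool(
  rows=[
    {"x": 0,"y": 0,"z": 0,"spin": 0,"fingers": 0.5},
    {"x": 0,"y": 0,"z": 0,"spin": 0,"fingers": 0.5},
    {"x": 0,"y": 0,"z": 0,"spin": 0,"fingers": 0.5},
    {"x": 0,"y": 0,"z": -0.05,"spin": 0,"fingers": 0.5},
    {"x": 0,"y": 0,"z": -0.1,"spin": 0,"fingers": 1},
    {"x": 0.01,"y": 0.04,"z": -0.14,"spin": 0.17,"fingers": 1},
    {"x": 0.025,"y": 0.08,"z": -0.14,"spin": 0.35,"fingers": 1},
    {"x": 0.04,"y": 0.13,"z": -0.14,"spin": 0.53,"fingers": 1},
    {"x": 0.06,"y": 0.18,"z": -0.14,"spin": 0.71,"fingers": 1},
    {"x": 0.08,"y": 0.23,"z": -0.14,"spin": 0.88,"fingers": 1},
  ],
)

```text
time_s: 11.0
tcp_pos: [0.5967, 0.0922, 0.1815]
eef_rot: [-180.0, -0.0, -50.8]
contact_force: [1.2, -0.0, 0.1]
gripper_width: 0.0872
gripper_force: 0.0
```

>>> drive_tool(
  rows=[
    {"x": 0.03,"y": 0.016,"z": 0,"spin": 0.17,"fingers": 1},
    {"x": 0.06,"y": 0.03,"z": 0,"spin": 0.35,"fingers": 1},
    {"x": 0.07,"y": 0.036,"z": 0,"spin": 0.53,"fingers": 1},
    {"x": 0.07,"y": 0.036,"z": 0,"spin": 0.69,"fingers": 1},
    {"x": 0.07,"y": 0.036,"z": 0,"spin": 0.69,"fingers": 1},
  ],
)

```text
time_s: 11.62
tcp_pos: [0.613, 0.0165, 0.1811]
eef_rot: [180.0, 0.0, -90.0]
contact_force: [-0.8, 0.4, 0.3]
gripper_width: 0.0877
gripper_force: 0.0
```

>>> drive_tool(
  rows=[
    {"x": -0.001,"y": -0.001,"z": 0.05,"spin": 0,"fingers": 1},
    {"x": -0.001,"y": -0.001,"z": 0.1,"spin": 0,"fingers": 1},
    {"x": -0.001,"y": -0.001,"z": 0.14,"spin": 0,"fingers": 1},
    {"x": -0.001,"y": -0.001,"z": 0.151,"spin": 0,"fingers": 1},
    {"x": -0.001,"y": -0.001,"z": 0.151,"spin": 0,"fingers": -1},
    {"x": -0.001,"y": -0.001,"z": 0.151,"spin": 0,"fingers": -1},
    {"x": -0.001,"y": -0.001,"z": 0.151,"spin": 0,"fingers": -1},
    {"x": -0.001,"y": -0.001,"z": 0.151,"spin": 0,"fingers": -1},
    {"x": -0.001,"y": -0.001,"z": 0.151,"spin": 0,"fingers": -1},
    {"x": -0.001,"y": -0.001,"z": 0.151,"spin": 0,"fingers": -1},
  ],
  newtons=10,
)

```text
time_s: 12.88
tcp_pos: [0.6146, 0.018, 0.0311]
eef_rot: [-179.9, 0.0, -90.0]
contact_force: [-1.1, 0.2, 5.7]
gripper_width: 0.0598
gripper_force: 10.0
```

>>> drive_tool(
  rows=[
    {"x": 0,"y": 0,"z": -0.03,"spin": 0,"fingers": -1},
    {"x": 0,"y": 0,"z": -0.08,"spin": 0,"fingers": -1},
    {"x": 0,"y": 0,"z": -0.13,"spin": 0,"fingers": -1},
    {"x": -0.04,"y": 0.025,"z": -0.13,"spin": 0,"fingers": -1},
    {"x": -0.08,"y": 0.05,"z": -0.13,"spin": 0,"fingers": -1},
    {"x": -0.12,"y": 0.075,"z": -0.13,"spin": 0,"fingers": -1},
    {"x": -0.16,"y": 0.1,"z": -0.13,"spin": 0,"fingers": -1},
    {"x": -0.2,"y": 0.125,"z": -0.13,"spin": 0,"fingers": -1},
    {"x": -0.24,"y": 0.15,"z": -0.13,"spin": 0,"fingers": -1},
    {"x": -0.271,"y": 0.166,"z": -0.13,"spin": 0,"fingers": -1},
  ],
)

```text
time_s: 14.12
tcp_pos: [0.4468, 0.2901, 0.1603]
eef_rot: [-180.0, 0.0, -89.9]
contact_force: [-0.1, 0.7, -0.2]
gripper_width: 0.0593
gripper_force: 10.0
```

>>> drive_tool(
  rows=[
    {"x": 0,"y": 0,"z": 0.05,"spin": 0,"fingers": -1},
    {"x": 0,"y": 0,"z": 0.1,"spin": 0,"fingers": -1},
    {"x": 0,"y": 0,"z": 0.12,"spin": 0,"fingers": -1},
    {"x": 0,"y": 0,"z": 0.128,"spin": 0,"fingers": -1},
    {"x": 0,"y": 0,"z": 0.1315,"spin": 0,"fingers": -1},
    {"x": 0,"y": 0,"z": 0.1315,"spin": 0,"fingers": -1},
  ],
)

```text
time_s: 14.88
tcp_pos: [0.4485, 0.2892, 0.0294]
eef_rot: [-179.9, 0.1, -90.0]
contact_force: [-0.4, -0.2, -0.2]
gripper_width: 0.0598
gripper_force: 10.0
```

>>> drive_tool(
  rows=[
    {"x": 0,"y": 0,"z": 0,"spin": 0,"fingers": 0.6},
    {"x": 0,"y": 0,"z": 0,"spin": 0,"fingers": 0.6},
    {"x": 0,"y": 0,"z": 0,"spin": 0,"fingers": 0.6},
    {"x": 0,"y": 0,"z": -0.05,"spin": 0,"fingers": 0.6},
    {"x": 0,"y": 0,"z": -0.1,"spin": 0,"fingers": 0.6},
    {"x": 0,"y": 0,"z": -0.15,"spin": 0,"fingers": 0.6},
    {"x": 0,"y": 0,"z": -0.16,"spin": 0,"fingers": 0.6},
  ],
)

```text
time_s: 15.75
tcp_pos: [0.4493, 0.2901, 0.1925]
eef_rot: [-179.7, 0.3, -90.0]
contact_force: [0.1, 0.4, -1.0]
gripper_width: 0.0704
gripper_force: 0.0
```

```bash
python3 - <<'E'
from plant import cams
import cv2
c=cams.capture("top"); cv2.imwrite("pics/top1.png",cv2.resize(c["pixels"][140:330,140:400,::-1],None,fx=2.5,fy=2.5))
E
```

```text
(no output)
```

View pics/top1.png

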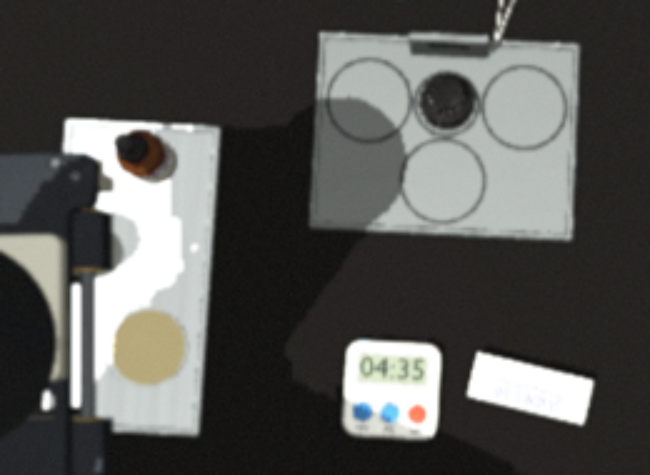

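The crop shows the dropper at (140,155) and the dish at (150,347), both standing on the tray. The can is hidden by the arm, and the eyepiece is still on its ring at (446,101).

>>> drive_tool(
  rows=[
    {"x": 0.03,"y": -0.02,"z": 0,"spin": -0.17,"fingers": 0.6},
    {"x": 0.06,"y": -0.045,"z": 0,"spin": -0.35,"fingers": 0.6},
    {"x": 0.09,"y": -0.07,"z": 0,"spin": -0.53,"fingers": 0.6},
    {"x": 0.12,"y": -0.095,"z": 0,"spin": -0.71,"fingers": 0.6},
    {"x": 0.15,"y": -0.12,"z": 0,"spin": -0.89,"fingers": 0.6},
    {"x": 0.18,"y": -0.14,"z": 0,"spin": -1.07,"fingers": 0.6},
    {"x": 0.2,"y": -0.16,"z": 0,"spin": -1.25,"fingers": 0.6},
    {"x": 0.2165,"y": -0.1695,"z": 0,"spin": -1.43,"fingers": 0.6},
    {"x": 0.2165,"y": -0.1695,"z": 0,"spin": -1.571,"fingers": 0.6},
    {"x": 0.2165,"y": -0.1695,"z": 0,"spin": -1.571,"fingers": 0.6},
  ],
)

```text
time_s: 17.05
tcp_pos: [0.6169, 0.0718, 0.1868]
eef_rot: [180.0, 0.1, -0.1]
contact_force: [0.1, 0.8, -0.0]
gripper_width: 0.0699
gripper_force: 0.0
```

```bash
python3 look.py w3
```

```text
17.05 [0.61691706 0.07177021 0.18679349] [ 1.79955807e+02  1.45032938e-01 -8.96213560e-02]
[[ 0.001  0.95   0.312  0.084]
 [ 1.    -0.001  0.    -0.002]
 [ 0.     0.312 -0.95  -0.139]
 [ 0.     0.     0.     1.   ]]
```

View pics/w3.png

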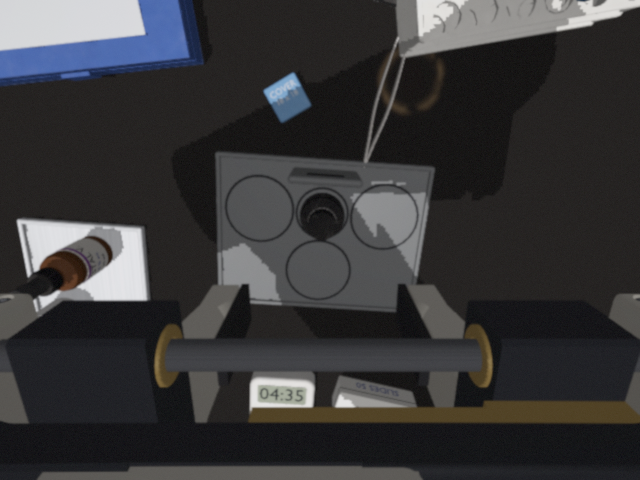

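The eyepiece at (322,213) is free and lined up between the fingers.

>>> drive_tool(
  rows=[
    {"x": 0.001,"y": -0.001,"z": 0.05,"spin": 0,"fingers": 0.6},
    {"x": 0.001,"y": -0.001,"z": 0.1,"spin": 0,"fingers": 0.6},
    {"x": 0.001,"y": -0.001,"z": 0.14,"spin": 0,"fingers": 0.6},
    {"x": 0.001,"y": -0.001,"z": 0.156,"spin": 0,"fingers": 0.6},
    {"x": 0.001,"y": -0.001,"z": 0.156,"spin": 0,"fingers": -1},
    {"x": 0.001,"y": -0.001,"z": 0.156,"spin": 0,"fingers": -1},
    {"x": 0.001,"y": -0.001,"z": 0.156,"spin": 0,"fingers": -1},
    {"x": 0.001,"y": -0.001,"z": 0.156,"spin": 0,"fingers": -1},
    {"x": 0.001,"y": -0.001,"z": 0.156,"spin": 0,"fingers": -1},
    {"x": 0.001,"y": -0.001,"z": 0.156,"spin": 0,"fingers": -1},
  ],
  newtons=12,
)

```text
time_s: 18.35
tcp_pos: [0.6191, 0.0734, 0.0337]
eef_rot: [-180.0, -0.1, 0.0]
contact_force: [-1.3, 0.1, 7.3]
gripper_width: 0.036
gripper_force: 12.2
```

```bash
python3 look.py w4; python3 - <<'E'
import pickle
from h import *
from plant import sensors
st,c=pickle.load(open("pics/w3.pkl","rb"))
print(wrist_world(c,st,[[322,212]],.029),wrist_world(c,st,[[322,222]],.048)); s=sensors.get_state(); print(s["gripper_width"],s["gripper_force"],s["contact_force"],s["tcp_pos"])
E
```

```text
18.35 [0.61914903 0.07341862 0.03371948] [-1.79980638e+02 -9.00563563e-02  2.99550595e-02]
[[ 0.001  0.95   0.312  0.084]
 [ 1.    -0.001  0.    -0.002]
 [ 0.     0.312 -0.95  -0.139]
 [ 0.     0.     0.     1.   ]]
[[0.62431418 0.07449782 0.029     ]] [[0.62114599 0.07445979 0.048     ]]
0.036160868234634776 12.2412062168587 [-1.18028135  0.0189584   6.74324463] [0.61914553 0.07343117 0.03372594]
```

View pics/w4.png

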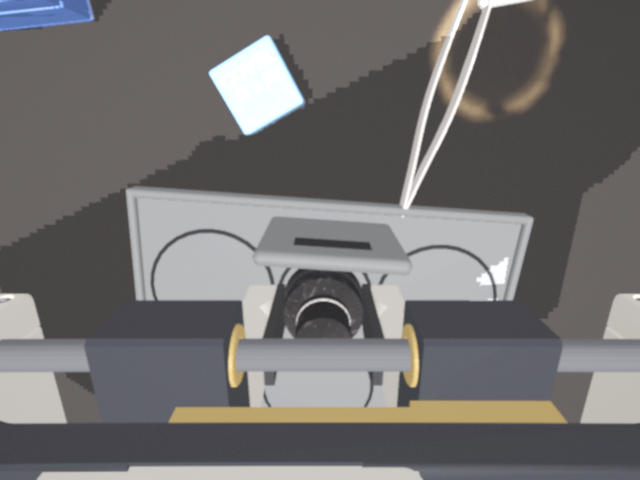

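The wrist view shows the eyepiece between the pads: lower part around (324,300), barrel end near (324,330). The 36 mm opening is less than the 40 mm I expected, so I'll check the offset.

```bash
python3 - <<'E'
import pickle
from h import *
st,c=pickle.load(open("pics/w4.pkl","rb"))
px=[[324,262],[285,305],[363,305],[324,300],[324,345],[324,330],[350,320],[298,320]]
for z in(.012,.029,.048): print(z,np.round(wrist_world(c,st,px,z)[:,:2]*1000,1).tolist())
cv2.imwrite("pics/w4c.png",cv2.resize(c["pixels"][200:420,220:430,::-1],None,fx=2.6,fy=2.6,interpolation=cv2.INTER_CUBIC))
E
```

```text
0.012 [[637.7, 74.9], [615.0, 94.0], [615.0, 55.8], [617.7, 74.9], [592.2, 74.8], [601.0, 74.9], [606.7, 62.0], [606.6, 87.8]]
0.029 [[644.6, 75.0], [624.3, 92.0], [624.3, 57.9], [626.7, 75.0], [603.9, 74.9], [611.7, 74.9], [616.9, 63.4], [616.8, 86.5]]
0.048 [[652.3, 75.0], [634.7, 89.8], [634.7, 60.2], [636.8, 75.0], [617.0, 75.0], [623.8, 75.0], [628.2, 65.0], [628.2, 85.0]]
```

View pics/w4c.png

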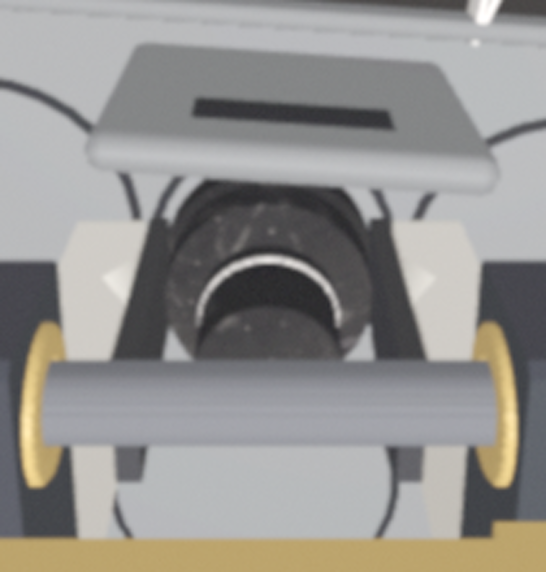

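The lower part is a 36 mm waist above a wider foot, so the grip is sound. The eyepiece sits about 3 mm ahead of the TCP. Carrying it to the booklet.

>>> drive_tool(
  rows=[
    {"x": 0,"y": 0,"z": -0.02,"spin": 0,"fingers": -1},
    {"x": 0,"y": 0,"z": -0.07,"spin": 0,"fingers": -1},
    {"x": 0,"y": 0,"z": -0.13,"spin": 0,"fingers": -1},
    {"x": -0.03,"y": 0.04,"z": -0.13,"spin": 0,"fingers": -1},
    {"x": -0.06,"y": 0.08,"z": -0.13,"spin": 0,"fingers": -1},
    {"x": -0.09,"y": 0.12,"z": -0.13,"spin": 0,"fingers": -1},
    {"x": -0.12,"y": 0.16,"z": -0.13,"spin": 0,"fingers": -1},
    {"x": -0.15,"y": 0.2,"z": -0.13,"spin": 0,"fingers": -1},
    {"x": -0.167,"y": 0.228,"z": -0.13,"spin": 0,"fingers": -1},
    {"x": -0.167,"y": 0.228,"z": -0.13,"spin": 0,"fingers": -1},
  ],
)

```text
time_s: 19.65
tcp_pos: [0.45, -0.1561, 0.1627]
eef_rot: [-180.0, -0.0, -0.1]
contact_force: [-0.1, 0.2, -0.9]
gripper_width: 0.0363
gripper_force: 11.9
```

```bash
python3 look.py w5
```

```text
19.65 [ 0.45003393 -0.15614581  0.16273477] [-1.79985211e+02 -4.05415364e-03 -1.46731984e-01]
[[ 0.001  0.95   0.312  0.084]
 [ 1.    -0.001  0.    -0.002]
 [ 0.     0.312 -0.95  -0.139]
 [ 0.     0.     0.     1.   ]]
```

View pics/w5.png

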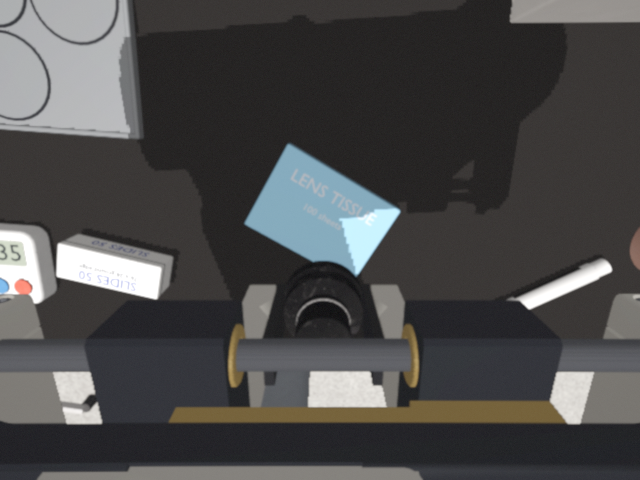

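The eyepiece is held upright at (324,310), and the booklet is in view around (322,208).

>>> drive_tool(
  rows=[
    {"x": 0.003,"y": -0.001,"z": 0.05,"spin": 0,"fingers": -1},
    {"x": 0.003,"y": -0.001,"z": 0.1,"spin": 0,"fingers": -1},
    {"x": 0.003,"y": -0.001,"z": 0.115,"spin": 0,"fingers": -1},
    {"x": 0.003,"y": -0.001,"z": 0.12,"spin": 0,"fingers": -1},
    {"x": 0.003,"y": -0.001,"z": 0.123,"spin": 0,"fingers": -1},
    {"x": 0.003,"y": -0.001,"z": 0.123,"spin": 0,"fingers": -1},
  ],
)

```text
time_s: 20.45
tcp_pos: [0.4553, -0.1536, 0.0402]
eef_rot: [-180.0, -0.1, 0.0]
contact_force: [0.6, 0.2, -1.2]
gripper_width: 0.0363
gripper_force: 11.9
```

>>> drive_tool(
  rows=[
    {"x": -0.003,"y": 0.001,"z": 0,"spin": 0,"fingers": -1},
    {"x": -0.003,"y": 0.001,"z": 0.0005,"spin": 0,"fingers": -1},
    {"x": -0.003,"y": 0.001,"z": 0.0005,"spin": 0,"fingers": 0.5},
    {"x": -0.003,"y": 0.001,"z": 0.0005,"spin": 0,"fingers": 0.5},
    {"x": -0.003,"y": 0.001,"z": 0.0005,"spin": 0,"fingers": 0.5},
    {"x": -0.003,"y": 0.001,"z": 0.0005,"spin": 0,"fingers": 0.5},
    {"x": -0.003,"y": 0.001,"z": -0.05,"spin": 0,"fingers": 0.5},
    {"x": -0.003,"y": 0.001,"z": -0.1,"spin": 0,"fingers": 0.5},
    {"x": -0.003,"y": 0.001,"z": -0.14,"spin": 0,"fingers": 0.5},
    {"x": -0.003,"y": 0.001,"z": -0.14,"spin": 0,"fingers": 0.5},
  ],
)

```text
time_s: 21.7
tcp_pos: [0.4535, -0.1548, 0.1828]
eef_rot: [180.0, -0.4, 0.0]
contact_force: [1.3, -0.1, -0.6]
gripper_width: 0.0656
gripper_force: 0.0
```

```bash
python3 look.py w6; python3 - <<'E'
from plant import cams
import cv2
c=cams.capture("scene"); cv2.imwrite("pics/sc1.png",cv2.resize(c["pixels"][150:350,120:470,::-1],None,fx=2.2,fy=2.2))
E
```

```text
21.7 [ 0.45352798 -0.15482839  0.18282677] [ 1.79996068e+02 -3.82372001e-01  3.47941544e-02]
[[ 0.001  0.95   0.312  0.084]
 [ 1.    -0.001  0.    -0.002]
 [ 0.     0.312 -0.95  -0.139]
 [ 0.     0.     0.     1.   ]]
```

View pics/w6.png

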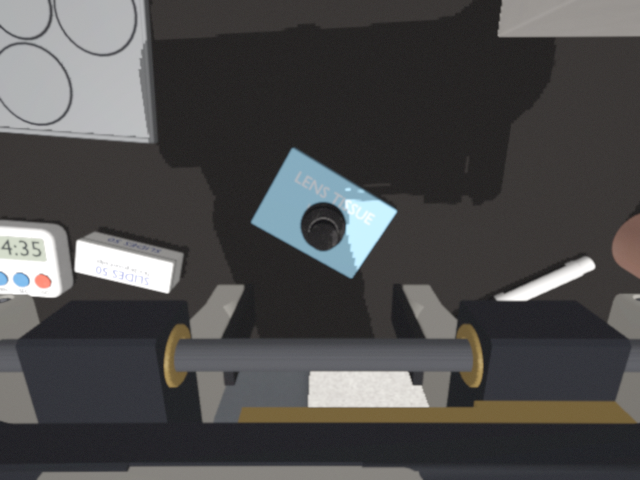

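View pics/sc1.png

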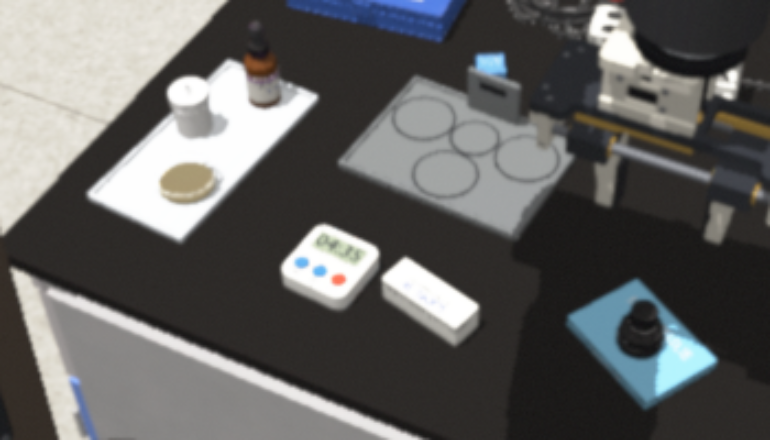

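The eyepiece stands near the middle of the booklet at (323,226) in the wrist view. The scene crop shows the can, dropper and dish all standing on the tray. Checking the centring with numbers.

```bash
python3 - <<'E'
import pickle
from h import *
st,c=pickle.load(open("pics/w6.pkl","rb"))
hsv=cv2.cvtColor(c["pixels"],cv2.COLOR_RGB2HSV); H,S,V=[hsv[:,:,i].astype(int) for i in range(3)]
r=cv2.minAreaRect((wrist_world(c,st,blob((S>60)&(V>80)&(H>85)&(H<110),(240,140,405,290))[:,0],.012)[:,:2]*1000).astype(np.float32));print(r)
px=blob((V<60),(299,200,349,251))[:,0];print(px.min(0),px.max(0),cv2.minEnclosingCircle(px.astype(np.float32)))
print(wrist_world(c,st,[[323,222]],.035),wrist_world(c,st,[[322,233]],.054))
E
```

```text
((455.2506103515625, -153.1920166015625), (106.18224334716797, 76.75338745117188), 59.258277893066406)
[302 203] [344 249] ((322.75, 226.0), 23.163917541503906)
[[ 0.45649571 -0.1528122   0.035     ]] [[ 0.45306357 -0.1520598   0.054     ]]
```

>>> drive_tool(
  rows=[
    {"x": 0.007,"y": -0.05,"z": 0,"spin": 0,"fingers": 0.5},
    {"x": 0.014,"y": -0.1,"z": 0,"spin": 0,"fingers": 0.5},
    {"x": 0.02,"y": -0.15,"z": 0,"spin": 0,"fingers": 0.5},
    {"x": 0.027,"y": -0.2,"z": 0,"spin": 0,"fingers": 0.5},
    {"x": 0.034,"y": -0.25,"z": 0,"spin": 0,"fingers": 0.5},
    {"x": 0.04,"y": -0.3,"z": 0,"spin": 0,"fingers": 0.5},
    {"x": 0.047,"y": -0.35,"z": 0,"spin": 0,"fingers": 0.5},
    {"x": 0.054,"y": -0.4,"z": 0,"spin": 0,"fingers": 0.5},
    {"x": 0.06,"y": -0.45,"z": 0,"spin": 0,"fingers": 0.5},
    {"x": 0.064,"y": -0.478,"z": 0,"spin": 0,"fingers": 0.5},
  ],
)

```text
time_s: 23.05
tcp_pos: [0.5149, 0.325, 0.1772]
eef_rot: [179.9, 0.1, 0.1]
contact_force: [-0.3, -0.0, 0.6]
gripper_width: 0.0656
gripper_force: 0.0
```

>>> drive_tool(
  rows=[
    {"x": 0,"y": 0,"z": 0,"spin": 0,"fingers": 0.5},
    {"x": 0,"y": 0,"z": 0,"spin": 0,"fingers": 0.5},
  ],
)

```text
time_s: 23.3
tcp_pos: [0.5148, 0.3224, 0.1779]
eef_rot: [179.9, 0.1, 0.0]
contact_force: [-0.0, 0.1, -0.8]
gripper_width: 0.0656
gripper_force: 0.0
```

>>> drive_tool(
  rows=[
    {"x": 0.002,"y": -0.0015,"z": 0.05,"spin": 0,"fingers": 0.5},
    {"x": 0.002,"y": -0.0015,"z": 0.1,"spin": 0,"fingers": 0.5},
    {"x": 0.002,"y": -0.0015,"z": 0.126,"spin": 0,"fingers": 0.5},
    {"x": 0.002,"y": -0.0015,"z": 0.136,"spin": 0,"fingers": 0.5},
    {"x": 0.002,"y": -0.0015,"z": 0.136,"spin": 0,"fingers": -1},
    {"x": 0.002,"y": -0.0015,"z": 0.136,"spin": 0,"fingers": -1},
    {"x": 0.002,"y": -0.0015,"z": 0.136,"spin": 0,"fingers": -1},
    {"x": 0.002,"y": -0.0015,"z": 0.136,"spin": 0,"fingers": -1},
    {"x": 0.002,"y": -0.0015,"z": 0.136,"spin": 0,"fingers": -1},
    {"x": 0.002,"y": -0.0015,"z": 0.136,"spin": 0,"fingers": -1},
  ],
  newtons=15,
)

```text
time_s: 24.55
tcp_pos: [0.5179, 0.3252, 0.0447]
eef_rot: [-179.9, -0.1, 0.0]
contact_force: [-1.3, -1.2, 6.3]
gripper_width: 0.0382
gripper_force: 15.0
```

>>> drive_tool(
  rows=[
    {"x": 0,"y": 0,"z": -0.03,"spin": 0,"fingers": -1},
    {"x": 0,"y": 0,"z": -0.08,"spin": 0,"fingers": -1},
    {"x": 0,"y": 0,"z": -0.125,"spin": 0,"fingers": -1},
    {"x": 0.01,"y": 0.04,"z": -0.125,"spin": 0,"fingers": -1},
    {"x": 0.02,"y": 0.09,"z": -0.125,"spin": 0,"fingers": -1},
    {"x": 0.03,"y": 0.14,"z": -0.125,"spin": 0,"fingers": -1},
    {"x": 0.04,"y": 0.19,"z": -0.125,"spin": 0,"fingers": -1},
    {"x": 0.0455,"y": 0.23,"z": -0.125,"spin": 0,"fingers": -1},
    {"x": 0.0455,"y": 0.2475,"z": -0.125,"spin": 0,"fingers": -1},
    {"x": 0.0455,"y": 0.2475,"z": -0.1,"spin": 0,"fingers": -1},
  ],
)

```text
time_s: 25.8
tcp_pos: [0.5642, 0.0767, 0.1451]
eef_rot: [-179.9, -0.2, -0.1]
contact_force: [-0.4, 0.2, -1.3]
gripper_width: 0.0382
gripper_force: 15.0
```

>>> drive_tool(
  rows=[
    {"x": 0,"y": 0,"z": 0.04,"spin": 0,"fingers": -1},
    {"x": 0,"y": 0,"z": 0.08,"spin": 0,"fingers": -1},
    {"x": 0,"y": 0,"z": 0.092,"spin": 0,"fingers": -1},
    {"x": 0,"y": 0,"z": 0.097,"spin": 0,"fingers": -1},
    {"x": 0,"y": 0,"z": 0.097,"spin": 0,"fingers": -1},
  ],
)

```text
time_s: 26.42
tcp_pos: [0.5639, 0.0778, 0.0477]
eef_rot: [-180.0, -0.1, 0.0]
contact_force: [-0.3, 0.7, -1.1]
gripper_width: 0.0379
gripper_force: 15.0
```

>>> drive_tool(
  rows=[
    {"x": 0,"y": 0,"z": 0.001,"spin": 0,"fingers": -1},
    {"x": 0,"y": 0,"z": 0.001,"spin": 0,"fingers": 0.5},
    {"x": 0,"y": 0,"z": 0.001,"spin": 0,"fingers": 0.5},
    {"x": 0,"y": 0,"z": 0.001,"spin": 0,"fingers": 0.5},
    {"x": 0,"y": 0,"z": 0.001,"spin": 0,"fingers": 0.5},
    {"x": 0,"y": 0,"z": -0.05,"spin": 0,"fingers": 0.5},
    {"x": 0,"y": 0,"z": -0.1,"spin": 0,"fingers": 0.5},
    {"x": 0,"y": 0,"z": -0.135,"spin": 0,"fingers": 0.5},
    {"x": 0,"y": 0,"z": -0.135,"spin": 0,"fingers": 0.5},
  ],
)

```text
time_s: 27.55
tcp_pos: [0.5647, 0.0779, 0.1849]
eef_rot: [-179.9, -0.3, 0.0]
contact_force: [-0.2, -0.6, -1.5]
gripper_width: 0.0659
gripper_force: 0.0
```

>>> drive_tool(
  rows=[
    {"x": 0.002,"y": -0.03,"z": 0,"spin": 0.17,"fingers": 0.5},
    {"x": 0.004,"y": -0.06,"z": 0,"spin": 0.35,"fingers": 0.5},
    {"x": 0.006,"y": -0.09,"z": 0,"spin": 0.53,"fingers": 0.5},
    {"x": 0.008,"y": -0.12,"z": 0,"spin": 0.71,"fingers": 0.5},
    {"x": 0.012,"y": -0.15,"z": 0,"spin": 0.89,"fingers": 0.5},
    {"x": 0.015,"y": -0.18,"z": 0,"spin": 1.07,"fingers": 0.5},
    {"x": 0.0175,"y": -0.2065,"z": 0,"spin": 1.25,"fingers": 0.5},
    {"x": 0.0175,"y": -0.2065,"z": 0,"spin": 1.43,"fingers": 0.5},
    {"x": 0.0175,"y": -0.2065,"z": 0,"spin": 1.571,"fingers": 0.5},
    {"x": 0.0175,"y": -0.2065,"z": 0,"spin": 1.571,"fingers": 0.5},
  ],
)

```text
time_s: 28.8
tcp_pos: [0.5801, 0.2836, 0.1804]
eef_rot: [179.9, -0.1, -89.9]
contact_force: [-0.4, 0.8, -0.0]
gripper_width: 0.0662
gripper_force: 0.0
```

>>> drive_tool(
  rows=[
    {"x": 0,"y": -0.0005,"z": 0.05,"spin": 0,"fingers": 0.5},
    {"x": 0,"y": -0.0005,"z": 0.09,"spin": 0,"fingers": 0.5},
    {"x": 0,"y": -0.0005,"z": 0.11,"spin": 0,"fingers": 0.5},
    {"x": 0,"y": -0.0005,"z": 0.119,"spin": 0,"fingers": 0.5},
    {"x": 0,"y": -0.0005,"z": 0.119,"spin": 0,"fingers": -1},
    {"x": 0,"y": -0.0005,"z": 0.119,"spin": 0,"fingers": -1},
    {"x": 0,"y": -0.0005,"z": 0.119,"spin": 0,"fingers": -1},
    {"x": 0,"y": -0.0005,"z": 0.119,"spin": 0,"fingers": -1},
    {"x": 0,"y": -0.0005,"z": 0.119,"spin": 0,"fingers": -1},
    {"x": 0,"y": -0.0005,"z": 0.119,"spin": 0,"fingers": -1},
  ],
  newtons=12,
)

```text
time_s: 30.05
tcp_pos: [0.5813, 0.284, 0.0633]
eef_rot: [-179.9, 0.0, -90.0]
contact_force: [-1.6, -0.1, 5.0]
gripper_width: 0.0322
gripper_force: 12.0
```

>>> drive_tool(
  rows=[
    {"x": 0,"y": 0,"z": -0.03,"spin": 0,"fingers": -1},
    {"x": 0,"y": 0,"z": -0.07,"spin": 0,"fingers": -1},
    {"x": 0,"y": 0,"z": -0.1,"spin": 0,"fingers": -1},
    {"x": 0.04,"y": -0.01,"z": -0.1,"spin": 0,"fingers": -1},
    {"x": 0.08,"y": -0.02,"z": -0.1,"spin": 0,"fingers": -1},
    {"x": 0.12,"y": -0.031,"z": -0.1,"spin": 0,"fingers": -1},
    {"x": 0.155,"y": -0.04,"z": -0.1,"spin": 0,"fingers": -1},
    {"x": 0.155,"y": -0.04,"z": -0.09,"spin": 0,"fingers": -1},
    {"x": 0.155,"y": -0.04,"z": -0.05,"spin": 0,"fingers": -1},
    {"x": 0.155,"y": -0.04,"z": -0.015,"spin": 0,"fingers": -1},
  ],
)

```text
time_s: 31.3
tcp_pos: [0.6204, 0.1291, 0.076]
eef_rot: [180.0, 0.0, -90.0]
contact_force: [-0.3, 0.5, -2.1]
gripper_width: 0.0317
gripper_force: 12.0
```

>>> drive_tool(
  rows=[
    {"x": 0,"y": 0,"z": 0.008,"spin": 0,"fingers": -1},
    {"x": 0,"y": 0,"z": 0.012,"spin": 0,"fingers": -1},
    {"x": 0,"y": 0,"z": 0.012,"spin": 0,"fingers": -1},
  ],
)

```text
time_s: 31.68
tcp_pos: [0.6216, 0.1293, 0.0665]
eef_rot: [-179.9, 0.0, -90.0]
contact_force: [-0.3, -0.8, -0.5]
gripper_width: 0.0321
gripper_force: 12.0
```

>>> drive_tool(
  rows=[
    {"x": 0,"y": 0,"z": 0.001,"spin": 0,"fingers": -1},
    {"x": 0,"y": 0,"z": 0.001,"spin": 0,"fingers": 0.65},
    {"x": 0,"y": 0,"z": 0.001,"spin": 0,"fingers": 0.65},
    {"x": 0,"y": 0,"z": 0.001,"spin": 0,"fingers": 0.65},
    {"x": 0,"y": 0,"z": 0.001,"spin": 0,"fingers": 0.65},
    {"x": 0,"y": 0,"z": -0.05,"spin": 0,"fingers": 0.65},
    {"x": 0,"y": 0,"z": -0.09,"spin": 0,"fingers": 0.65},
    {"x": 0,"y": 0,"z": -0.12,"spin": 0,"fingers": 0.65},
    {"x": -0.04,"y": 0.04,"z": -0.12,"spin": 0,"fingers": 0.65},
    {"x": -0.08,"y": 0.085,"z": -0.12,"spin": 0,"fingers": 0.65},
  ],
)

```text
time_s: 32.92
tcp_pos: [0.5355, 0.2093, 0.1858]
eef_rot: [-180.0, 0.0, -90.1]
contact_force: [-0.1, 1.6, 0.3]
gripper_width: 0.0726
gripper_force: 0.0
```

>>> drive_tool(
  rows=[
    {"x": -0.04,"y": 0.04,"z": 0,"spin": 0,"fingers": 0.65},
    {"x": -0.08,"y": 0.0885,"z": 0,"spin": 0,"fingers": 0.65},
    {"x": -0.08,"y": 0.0885,"z": 0.04,"spin": 0,"fingers": 0.65},
    {"x": -0.08,"y": 0.0885,"z": 0.08,"spin": 0,"fingers": 0.65},
    {"x": -0.08,"y": 0.0885,"z": 0.08,"spin": 0,"fingers": 0.65},
  ],
)

```text
time_s: 33.55
tcp_pos: [0.4459, 0.2874, 0.1033]
eef_rot: [179.8, -0.3, -90.0]
contact_force: [0.1, 0.8, 0.7]
gripper_width: 0.0721
gripper_force: 0.0
```

>>> drive_tool(
  rows=[
    {"x": -0.0015,"y": -0.002,"z": 0.04,"spin": 0,"fingers": 0.65},
    {"x": -0.0015,"y": -0.002,"z": 0.065,"spin": 0,"fingers": 0.65},
    {"x": -0.0015,"y": -0.002,"z": 0.0745,"spin": 0,"fingers": 0.65},
    {"x": -0.0015,"y": -0.002,"z": 0.0745,"spin": 0,"fingers": -1},
    {"x": -0.0015,"y": -0.002,"z": 0.0745,"spin": 0,"fingers": -1},
    {"x": -0.0015,"y": -0.002,"z": 0.0745,"spin": 0,"fingers": -1},
    {"x": -0.0015,"y": -0.002,"z": 0.0745,"spin": 0,"fingers": -1},
  ],
  newtons=10,
)

```text
time_s: 34.42
tcp_pos: [0.4502, 0.2909, 0.0323]
eef_rot: [-179.9, 0.1, -90.0]
contact_force: [-0.8, -0.4, 7.0]
gripper_width: 0.0592
gripper_force: 10.0
```

>>> drive_tool(
  rows=[
    {"x": 0,"y": 0,"z": -0.03,"spin": 0,"fingers": -1},
    {"x": 0,"y": 0,"z": -0.08,"spin": 0,"fingers": -1},
    {"x": 0,"y": 0,"z": -0.13,"spin": 0,"fingers": -1},
    {"x": 0.04,"y": -0.025,"z": -0.13,"spin": 0,"fingers": -1},
    {"x": 0.08,"y": -0.05,"z": -0.13,"spin": 0,"fingers": -1},
    {"x": 0.12,"y": -0.075,"z": -0.13,"spin": 0,"fingers": -1},
    {"x": 0.16,"y": -0.1,"z": -0.13,"spin": 0,"fingers": -1},
    {"x": 0.2,"y": -0.125,"z": -0.13,"spin": 0,"fingers": -1},
    {"x": 0.24,"y": -0.15,"z": -0.13,"spin": 0,"fingers": -1},
    {"x": 0.2715,"y": -0.164,"z": -0.13,"spin": 0,"fingers": -1},
  ],
)

```text
time_s: 35.67
tcp_pos: [0.6142, 0.0171, 0.1612]
eef_rot: [-180.0, 0.0, -90.0]
contact_force: [0.1, 1.3, -0.3]
gripper_width: 0.0597
gripper_force: 10.0
```

>>> drive_tool(
  rows=[
    {"x": 0,"y": 0,"z": 0.05,"spin": 0,"fingers": -1},
    {"x": 0,"y": 0,"z": 0.1,"spin": 0,"fingers": -1},
    {"x": 0,"y": 0,"z": 0.12,"spin": 0,"fingers": -1},
    {"x": 0,"y": 0,"z": 0.1265,"spin": 0,"fingers": -1},
    {"x": 0,"y": 0,"z": 0.1265,"spin": 0,"fingers": -1},
  ],
)

```text
time_s: 36.3
tcp_pos: [0.6137, 0.0189, 0.035]
eef_rot: [-180.0, -0.0, -90.0]
contact_force: [-0.8, -0.1, -0.0]
gripper_width: 0.0591
gripper_force: 10.0
```

Lowering the last millimetre, releasing, lifting and backing away.

>>> drive_tool(
  rows=[
    {"x": 0,"y": 0,"z": 0.001,"spin": 0,"fingers": -1},
    {"x": 0,"y": 0,"z": 0.001,"spin": 0,"fingers": 0.8},
    {"x": 0,"y": 0,"z": 0.001,"spin": 0,"fingers": 0.8},
    {"x": 0,"y": 0,"z": 0.001,"spin": 0,"fingers": 0.8},
    {"x": 0,"y": 0,"z": 0.001,"spin": 0,"fingers": 0.8},
    {"x": 0,"y": 0,"z": -0.05,"spin": 0,"fingers": 0.8},
    {"x": 0,"y": 0,"z": -0.1,"spin": 0,"fingers": 0.8},
    {"x": 0,"y": 0,"z": -0.15,"spin": 0,"fingers": 0.8},
    {"x": 0,"y": 0.04,"z": -0.17,"spin": 0,"fingers": 0.8},
    {"x": 0,"y": 0.08,"z": -0.17,"spin": 0,"fingers": 0.8},
  ],
)

```text
time_s: 37.55
tcp_pos: [0.5336, 0.019, 0.2064]
eef_rot: [-179.8, 0.1, -90.0]
contact_force: [-0.6, 0.3, 0.3]
gripper_width: 0.0792
gripper_force: 0.0
```

>>> drive_tool(
  rows=[
    {"x": -0.05,"y": 0.01,"z": 0,"spin": 0,"fingers": 0.8},
    {"x": -0.1,"y": 0.02,"z": 0,"spin": 0,"fingers": 0.8},
    {"x": -0.15,"y": 0.03,"z": 0,"spin": 0,"fingers": 0.8},
    {"x": -0.2,"y": 0.04,"z": 0,"spin": 0,"fingers": 0.8},
    {"x": -0.25,"y": 0.05,"z": 0,"spin": 0,"fingers": 0.8},
    {"x": -0.3,"y": 0.05,"z": 0,"spin": 0,"fingers": 0.8},
    {"x": -0.33,"y": 0.05,"z": 0,"spin": 0,"fingers": 0.8},
    {"x": -0.33,"y": 0.05,"z": 0,"spin": 0,"fingers": 0.8},
  ],
)

```text
time_s: 38.55
tcp_pos: [0.4833, 0.3504, 0.2039]
eef_rot: [180.0, -0.0, -89.9]
contact_force: [-0.3, -0.5, -1.6]
gripper_width: 0.0789
gripper_force: 0.0
```

```bash
python3 - <<'E'
from plant import cams
from h import *
c=cams.capture("top"); cv2.imwrite("pics/top2.png",cv2.resize(c["pixels"][140:330,240:500,::-1],None,fx=2.5,fy=2.5))
hsv=cv2.cvtColor(c["pixels"],cv2.COLOR_RGB2HSV); H,S,V=[hsv[:,:,i].astype(int) for i in range(3)]
def rect(n,mask,roi,z):
    w=cam_world(c,blob(mask,roi)[:,0],z)[:,:2]; r=cv2.minAreaRect((w*1000).astype(np.float32)); print(n,np.round(r[0],1),np.round(r[1],1))
rect("timer",V>100,(270,270,322,325),.02); rect("slides",V>100,(322,275,385,320),.026)
rect("can",(V>150)&(S<60),(300,193,335,225),.055)
rect("dish",(S>70)&(V>50),(333,160,372,202),.020)
rect("dropper",(S>90)&(V>30),(270,160,302,192),.07)
E
```

```text
timer [414.7 115.7] [68.4 67.8]
slides [413.1  19.4] [85.1 33.9]
can [561.5  75.8] [58.  53.2]
dish [612.4  17.3] [48.  46.7]
dropper [615.  127.5] [26.3 29. ]
```

View pics/top2.png

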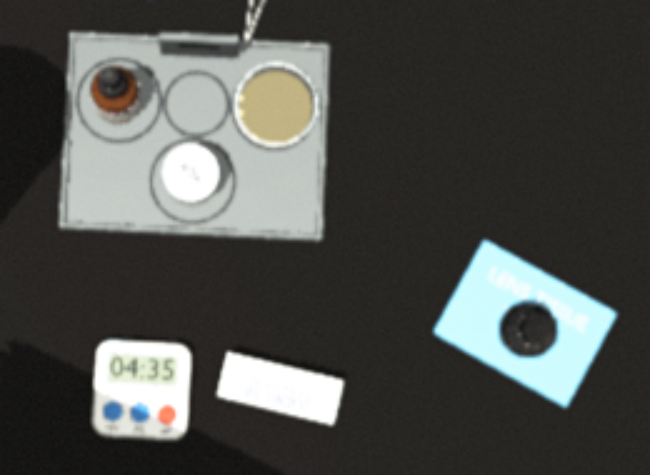

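The crop shows the dropper at (115,90), dish at (277,104) and can at (190,172) back on their rings, within about 2 mm of the start. The eyepiece stands on the booklet at (528,327), and the timer and slides haven't moved.

```bash
python3 -c "
from plant import r
print(r.close_job())"
```

```text
the job is handed in; nothing more can be done
None
```

The job is handed in: the eyepiece stands upright within about 2 mm of the booklet's middle, the dish, dropper bottle and can are back on their rings within about 2 mm of where they started, and the timer and box of slides are where they were; the judge's verdict was not shown.

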